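# Close the twist-lock canister around the small one

### The job

Tidy up for the night: stand the small metal canister upright in the open lower shell that is screwed to the plank, then put the upper shell over it, fully down with its lugs between those of the lower shell, and twist it clockwise (seen from above) to the stop, so that its grip fin lies in line with the long foot plate. Keep the small canister from tipping over, leave the other things on the plank where they are, and let go.

Things in the scene. Friction and masses are not known exactly. Their poses are not given: they have to be found in the camera images.
- lower_shell: Lower half of a grey plastic twist-lock canister, fixed. Origin: on its axis at the plank surface, z up, x along its oblong foot plate (160 x 60 x 6 mm, a screw at each end). Body 95 mm diameter up to a flat shoulder 40 mm above the plank; on it a neck of 70 mm outer diameter (66 at its tapered top) up to 63 mm. Same after a half turn.
- cup_floor (a point): Centre of the floor of the lower shell's cup (62 mm bore), 12 mm above the plank; the neck's top is 51 mm above it.
- neck_gap (a point): Lower shell, 41 mm from its axis and 52 mm above the plank: middle of a gap between its two outward lugs, 70 degrees counter-clockwise (from above) of the foot plate's x axis; the other gap is opposite. Each gap is 110 degrees wide, each lug 70. Lugs reach 41 mm from the axis and span 49 to 55 mm above the plank. Stops beneath allow only clockwise turning from the gap.
- upper_shell: Upper half of the canister, loose, grey plastic, standing open side down, about 0.18 kg. Origin: on its axis at the lower rim, z up. 95 mm diameter, 79 mm tall without its fin; bore 87 mm, 75 mm deep. Two inward lugs at the rim, 6 mm high, 70 degrees wide, reaching in to 38 mm from the axis, are centred on +x and -x, under the fin's ends. Same after a half turn.
- fin (a point): Centre of the upper shell's grip fin, 96 mm above its rim. The fin runs along the shell's x axis: 70 mm long, 14 mm thick, from 79 to 113 mm above the rim.
- shoulder (a point): Lower shell's axis at shoulder height, 40 mm above the plank. The upper shell goes down when its fin points to the gaps (20 degrees either way allowed) till its rim rests here; on the lugs it stands 15 mm too high. Then about 70 degrees clockwise, with hardly any resistance and 3 mm upward play, to the stop: fin in line with the foot plate or up to 5 degrees past.
- small_canister: Small closed metal canister, upright, 50 mm diameter, 95 mm tall, with a dark seam 66 mm up, 0.14 kg (varies). Origin: centre of its underside; z up. In the cup its origin is 12 mm above the plank and its top 44 mm above the neck's top.
- tumbler: Glass tumbler, 72 mm diameter, 100 mm tall, bystander. Origin: centre of its underside.
- round_box: Low round white plastic box with a closed hinged lid, 92 mm diameter, 47 mm tall, bystander. Origin: centre of its underside.
- hairbrush: Steel hairbrush lying bristles down, 195 mm long, 30 mm tall, bystander. Origin: under its middle, x along it.
- torch: Black battery torch lying down, 160 mm long, head 48 mm diameter, bystander. Origin: under its middle, x along it towards the head.
There are look-alikes about, which are no part of the job. Leave any turquoise look-alike of the small_canister alone. Leave any turquoise look-alike of the upper_shell alone.

How it is judged:
By the outcome, as a careful person would: the job done as asked, in the order asked, and still so for the second after the job is handed in, with the robot touching nothing.
It also fails if it takes over 67 s, if anything falls off the work surface, if the arm or the gripper's body presses on something with over 40 N, if the wrist force passes 120 N, or if a joint passes its speed limit or range.

### The arm

A 6-joint arm with a two-finger parallel gripper is mounted at the origin on the work surface. World frame = base frame: x ahead of the robot, y to its left, z up, the work surface at z = 0. Lengths are in m, angles in rad, forces in N, time in s.
With the tool pointing down it reaches from about 0.3 to 0.85 m from the base axis. Payload 4.2 kg.
Tool frame: the origin (TCP) lies at the very end of the fingers, on their centre line; the grasp point (between the pads) lies env.pinch_z behind it (env.pinch_z is the distance from the TCP to the grasp point, in m); z points along the fingers, y is the direction in which the jaws open and shut (so a half turn about z gives the same grasp; the last joint's range is limited). The gripper opens to 91 mm and grips with 3 to 60 N. Pads are 32 mm wide; open, the fingers measure 118 mm over their backs; the gripper's body (76 mm by 178 mm) begins 60 mm behind the grasp point.
Start: joints at [1.148, 0.32, 1.565, -0, 1.257, -0.02], TCP at [0.225, 0.529, 0.214] pointing down, gripper open.
Joint ranges: [-3.11, 3.11], [-0.84, 2.01], [0.21, 2.61], [-1.34, 4.49], [0.05, 2.63], [-2.56, 2.56]. Speed limits (rad/s): [2.57, 2.57, 3.14, 3.14, 3.14, 3.14].

### API

Orientations are given as a rotation vector (axis times angle).
In Python, from station import env gives the robot as it stands. The module is installed in compiled form; this text tells all that it offers. Calls block until the motion is done:
- env.move_pose(position, orientation): joint-space move of the TCP to a pose.
- env.line_to(position, rotation=None, rate=0.15, until_force=None): straight line of the TCP; rotation=None keeps the orientation; rate is the mean speed in m/s. With until_force (N) it stops when the force on the tool has changed by that much, and returns True; else False.
- env.movej(angles): joint-space move.
- env.command_gripper(opening, strength=None): finger opening in m; strength is the grip in N (None keeps the last); returns when the fingers have stopped.
- env.dwell(seconds).
- env.inverse_kinematics(position, orientation): joint angles nearest the present ones, or None.
- env.camera(name): name is "side" or "top" or "wrist"; returns a dict with "color" (480x640x3 uint8, red, green, blue), "vfov" (degrees; the focal length in pixels is half the picture's height over the tangent of half this angle, whatever the lens; pixels are square), "cx", "cy" (the principal point, pixels), "k1" (the pictures are not rectified: a ray, as slopes to the right and down, at radius r is drawn at 1 + k1 r^2 times it, then the intrinsics apply), "xyz" and "rotation" of the camera in the world. Camera axes: x right, y down, z forward; pixel columns grow to the right and rows downward; lengths in m; the calibration is good to about 2 mm. A picture is of the moment at which its call begins. There is no depth.
A pose or a line that the arm cannot do raises env.IKError and nothing moves.
- env.hand_in(): hands the job in, once; it reports no verdict.
Readings, each from a call of its own:
- env.read_time_s(): time.
- env.read_joints(): joint angles.
- env.read_joint_vel(): joint speeds.
- env.read_joint_efforts(): joint torques, N m.
- env.read_position(): TCP position.
- env.read_orientation(): TCP orientation.
- env.read_wrist_force(): force on the tool from outside, world axes, zero at the start.
- env.read_ft_torque(): the same for the moment, N m.
- env.read_width(): finger opening in m.
Only numpy, scipy, OpenCV 4.12 (cv2) and the standard library are available. Lean on these libraries where they do the work, as an engineer would, in place of code of your own. Each camera call takes 0.05 s, during which the arm holds its last target.

## Working session

There is one attempt and no reset: what is moved stays moved. The work goes in short steps, each a Python script; the robot and the scene stay as the last script left them, time stands still between calls to the robot, and variables do not carry over. Pictures are saved under pics/ and viewed, and the job is handed in when it is done.

```bash
ls; mkdir -p pics; python3 - <<'E'
from station import env
import cv2
print(env.pinch_z, env.read_time_s(), env.read_position(), env.read_orientation())
for n in ("side","top","wrist"):
    c=env.camera(n); cv2.imwrite(f"pics/a_{n}.png",c["color"][:,:,::-1])
    print(n,{k:v for k,v in c.items() if k!="color"})
E
```

```text
pics
0.0188 0.0 [0.22520377 0.5285275  0.21310507] [-6.28398127e-01 -3.07772646e+00  2.74052836e-03]
side {'vfov': 51.09794620390703, 'cx': 325.6215385195727, 'cy': 247.5167096444881, 'k1': -0.024441770935930338, 'xyz': array([0.30659253, 0.56818663, 0.84837622]), 'rotation': array([-0.70098673,  2.72428957, -0.99750605])}
top {'vfov': 42.78242971358463, 'cx': 310.9476763481655, 'cy': 239.4301578381227, 'k1': -0.15559993524905938, 'xyz': array([0.48693113, 0.01607401, 1.34602232]), 'rotation': array([-2.15060017,  2.18590659, -0.07937186])}
wrist {'vfov': 66.45778174372597, 'cx': 321.285309869415, 'cy': 240.5571191461958, 'k1': 0.01552634576936186, 'xyz': array([0.16232833, 0.55491808, 0.38359176]), 'rotation': array([2.44693675, 1.618557  , 0.19333231])}
```

View pics/a_top.png

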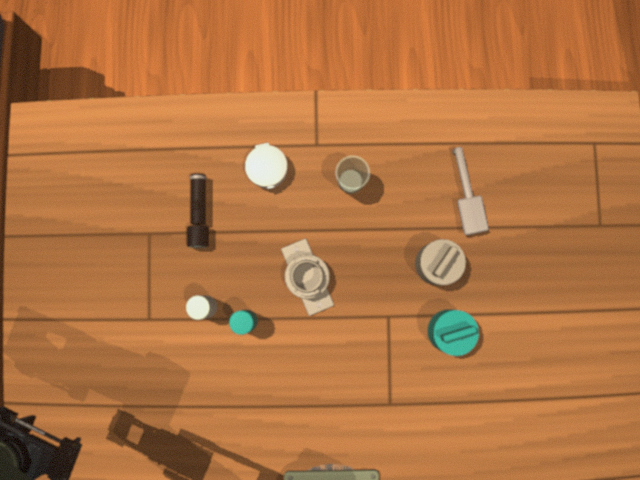

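View pics/a_side.png

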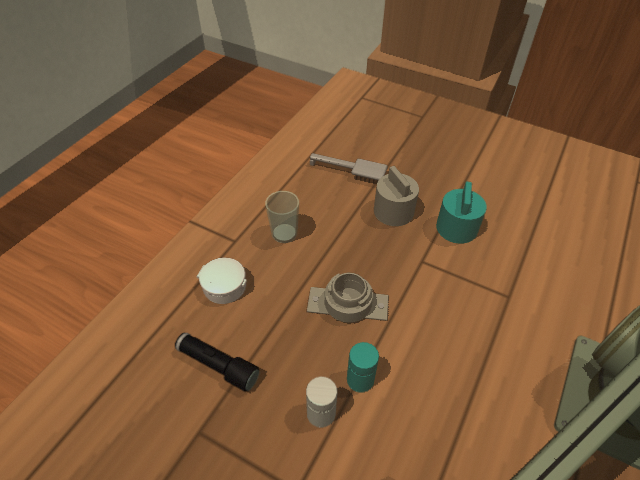

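View pics/a_wrist.png

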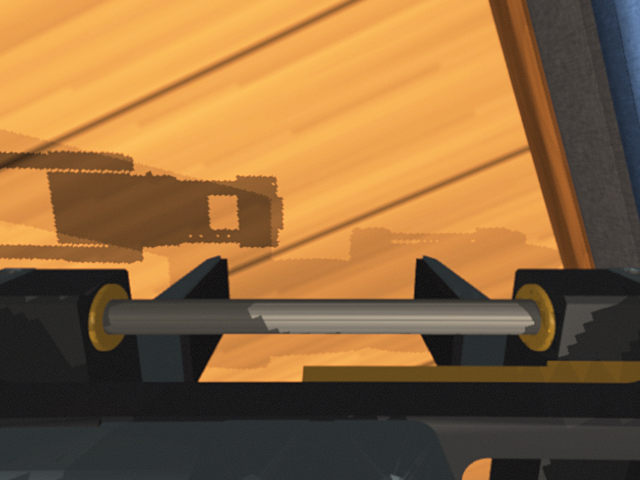

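The top view shows the metal canister at about (198,307) with its turquoise look-alike at (242,322). The lower shell is at (307,276), the grey upper shell at (442,262) and its turquoise look-alike at (456,333). Next I'll zoom in and measure.

```bash
cat > h.py <<'E'
import numpy as np, cv2
from scipy.spatial.transform import Rotation as R
def K(c):
    f=240/np.tan(np.radians(c["vfov"])/2)
    return np.array([[f,0,c["cx"]],[0,f,c["cy"]],[0,0,1]])
def ray(c,uv):
    uv=np.atleast_2d(uv).astype(float)
    p=cv2.undistortPoints(uv[:,None],K(c),np.array([c["k1"],0,0,0]))[:,0]
    return np.c_[p,np.ones(len(p))]@R.from_rotvec(c["rotation"]).as_matrix().T
def onz(c,uv,z):
    d=ray(c,uv); return c["xyz"]+d*((z-c["xyz"][2])/d[:,2])[:,None]
def proj(c,P):
    Rm=R.from_rotvec(c["rotation"]).as_matrix(); q=(np.atleast_2d(P)-c["xyz"])@Rm
    n=q[:,:2]/q[:,2:]; r2=(n**2).sum(1,keepdims=True)
    n=n*(1+c["k1"]*r2); k=K(c)
    return n*k[0,0]+[c["cx"],c["cy"]]
def tri(c1,u1,c2,u2):
    d1=ray(c1,u1)[0];d2=ray(c2,u2)[0]
    A=np.c_[d1,-d2];s=np.linalg.lstsq(A,c2["xyz"]-c1["xyz"],rcond=None)[0]
    a=c1["xyz"]+s[0]*d1;b=c2["xyz"]+s[1]*d2
    return (a+b)/2,np.linalg.norm(a-b)
E
python3 - <<'E'
from station import env
import cv2,pickle
cs={n:env.camera(n) for n in("top","side")}
pickle.dump(cs,open("cs.pkl","wb"))
t=cs["top"]["color"][:,:,::-1]; s=cs["side"]["color"][:,:,::-1]
def crop(im,x,y,w,h,k,nm): cv2.imwrite(nm,cv2.resize(im[y:y+h,x:x+w],None,fx=k,fy=k,interpolation=cv2.INTER_CUBIC))
crop(t,170,230,190,130,4,"pics/b_top1.png")
crop(t,400,220,100,75,8,"pics/b_top2.png")
crop(s,290,260,130,97,6,"pics/b_side1.png")
crop(s,290,330,130,97,6,"pics/b_side2.png")
crop(s,350,150,130,97,6,"pics/b_side3.png")
E
```

```text
(no output)
```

View pics/b_top1.png

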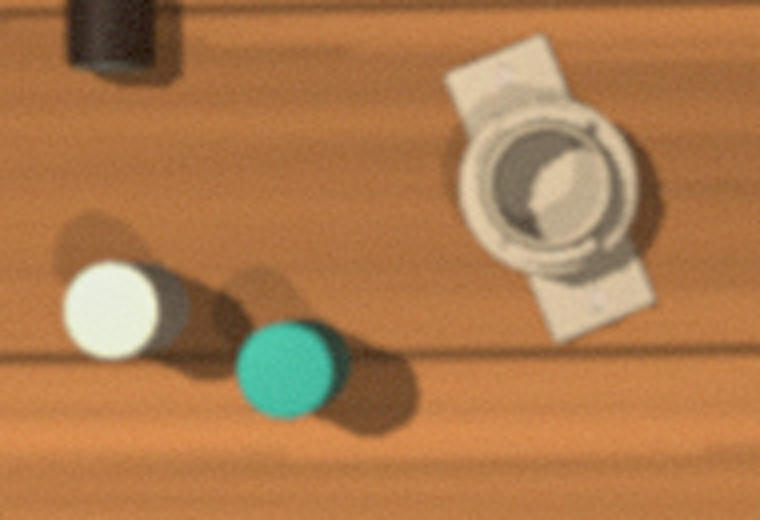

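View pics/b_top2.png

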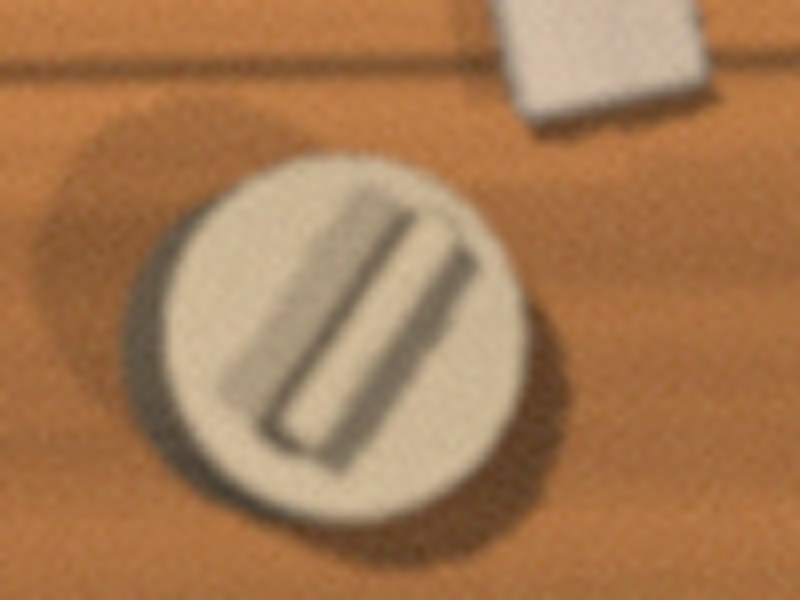

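View pics/b_side1.png

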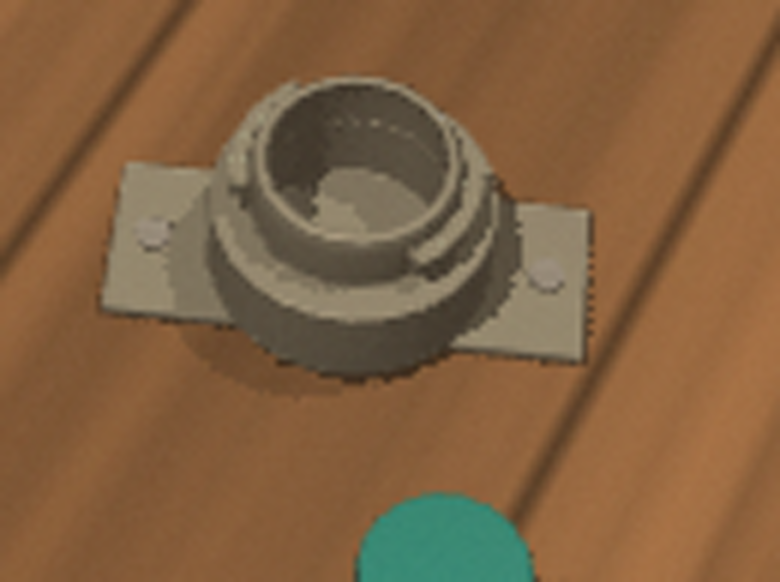

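View pics/b_side2.png

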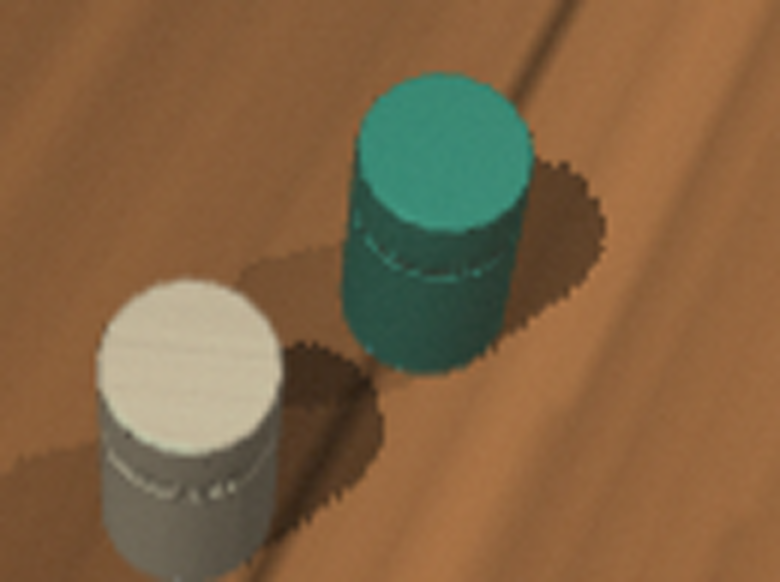

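View pics/b_side3.png

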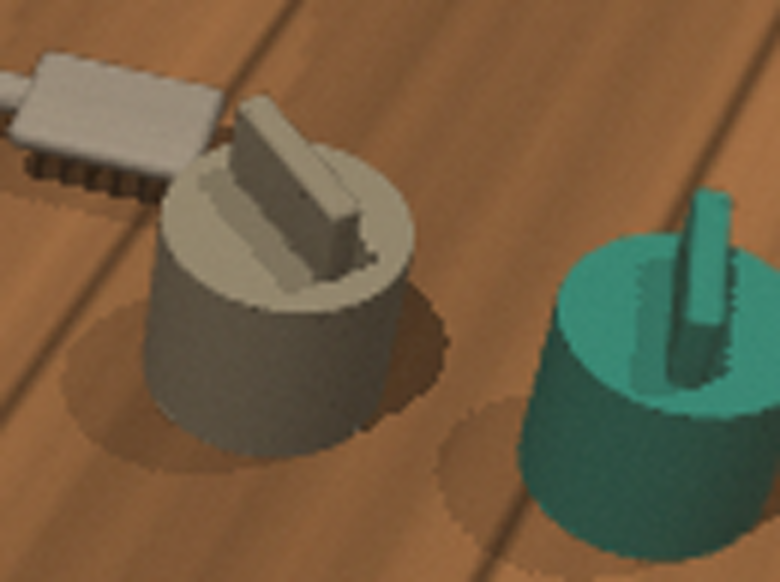

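```bash
python3 - <<'E'
import pickle,numpy as np,cv2
from h import *
cs=pickle.load(open("cs.pkl","rb")); T,S=cs["top"],cs["side"]
np.set_printoptions(precision=4,suppress=True)
def up(p,k,o): return (np.array(p,float)+.5)/k-.5+o
def circ(P):
    A=np.c_[2*P[:,:2],np.ones(len(P))];s=np.linalg.lstsq(A,(P[:,:2]**2).sum(1),rcond=None)[0]
    return s[:2],np.sqrt(s[2]+s[:2]@s[:2])
# foot plate
ct=onz(T,up([(446,75),(543,34),(655,300),(559,342)],4,[170,230]),.006)
sd=onz(S,up([(126,163),(590,210),(583,358),(103,306)],6,[290,260]),.006)
for n,P in(("T",ct),("S",sd)):
    print(n,P[:,:2].tolist(),"c",P.mean(0)[:2])
    print("len",[np.linalg.norm(P[i]-P[(i+1)%4]) for i in range(4)])
    for i in range(4):
        d=P[(i+1)%4]-P[i]; print(np.degrees(np.arctan2(d[1],d[0]))%180,end=" ")
    print()
# top discs via masks
def disc(c,x,y,z,name,thr):
    im=c["color"]; g=im[:,:,2].astype(int) # blue channel: grey things bright, wood dark
    m=(g>thr).astype(np.uint8); n,l=cv2.connectedComponents(m); mm=(l==l[y,x]).astype(np.uint8)
    cn=max(cv2.findContours(mm,cv2.RETR_EXTERNAL,cv2.CHAIN_APPROX_NONE)[0],key=len)[:,0]
    P=onz(c,cn,z); hull=cv2.convexHull(P[:,:2].astype(np.float32))[:,0]
    print(name,thr,"circ",circ(hull),mm.sum())
for th in(150,170,190): disc(T,198,307,.095,"canT",th)
for th in(110,120,130): disc(S,321,391,.095,"canS",th)
for th in(110,125,140): disc(T,450,280,.079,"upT",th)
for th in(90,95,100): disc(S,400,200,.079,"upS",th)
# hand points on rims
P=onz(T,up([(165,335),(527,340),(346,156),(345,523),(215,205),(478,470)],8,[400,220]),.079);print("upT hand",circ(P))
P=onz(S,up([(161,220),(412,235),(290,311),(200,277),(365,290),(385,178)],6,[350,150]),.079);print("upS hand",circ(P))
P=onz(S,up([(97,365),(282,370),(190,280),(190,454),(120,420),(255,425)],6,[290,330]),.095);print("canS hand",circ(P))
# neck top outer edge in side/ bore
P=onz(S,up([(257,165),(461,165),(360,76),(360,241),(300,222),(420,222)],6,[290,260]),.063);print("neckS",circ(P))
P=onz(T,up([(459,190),(638,190),(548,278),(548,100),(485,126),(612,252)],4,[170,230]),.040);print("bodyT",circ(P))
# fin top ends z=.113 
F=onz(T,up([(413,210),(464,238),(275,420),(330,462)],8,[400,220]),.113);
print("fin top hand",F[:,:2])
# side fin top corners
F2=onz(S,up([(236,106),(263,96),(358,210),(330,220)],6,[350,150]),.113);print("finS",F2[:,:2],F2.mean(0))
for a,b in((0,3),(1,2)):
    d=F2[a]-F2[b];print(np.degrees(np.arctan2(d[1],d[0]))%180,np.linalg.norm(d))
E
```

```text
T [[0.5880531056109297, 0.10214468664146875], [0.6097423990019044, 0.04854872668041865], [0.46325643413207895, -0.010287987947241433], [0.44126177561022484, 0.04234823372061343]] c [0.5256 0.0457]
len [np.float64(0.05781827022616868), np.float64(0.1578603715060257), np.float64(0.057046795133123156), np.float64(0.15850334490253482)]
112.03226840741016 21.883072514594602 112.67817944035801 22.163861116498865 
S [[0.6117912877290942, 0.04905559395328174], [0.4645751643563762, -0.010551763000698378], [0.4426099581297821, 0.04429458662675467], [0.5897564150294474, 0.10306036744510544]] c [0.5272 0.0465]
len [np.float64(0.158825766121025), np.float64(0.05908123519387207), np.float64(0.15844714189064915), np.float64(0.05832710497524133)]
22.042874142809524 111.8254203662951 21.77025172032553 112.19630094756556 
canT 150 circ (array([0.4632, 0.2709]), np.float64(0.02353178567542791)) 430
canT 170 circ (array([0.4634, 0.2705]), np.float64(0.022947692713317567)) 404
canT 190 circ (array([0.4634, 0.2706]), np.float64(0.022225848172599278)) 376
canS 110 circ (array([0.465 , 0.2712]), np.float64(
[... 567 characters left out ...]
)) 1252
upS 100 circ (array([ 0.6411, -0.2349]), np.float64(0.11866709899852808)) 1203
upT hand (array([ 0.5486, -0.2381]), np.float64(0.04792675288656882))
upS hand (array([ 0.5526, -0.2395]), np.float64(0.0465279700148879))
canS hand (array([0.4652, 0.2706]), np.float64(0.024172363333255096))
neckS (array([0.5276, 0.0455]), np.float64(0.03239359962726861))
bodyT (array([0.5238, 0.0461]), np.float64(0.04758393071310647))
fin top hand [[ 0.5793 -0.2495]
 [ 0.5719 -0.2623]
 [ 0.5268 -0.2125]
 [ 0.5159 -0.2261]]
finS [[ 0.5821 -0.2516]
 [ 0.5757 -0.2617]
 [ 0.5211 -0.2216]
 [ 0.5279 -0.2118]] [ 0.5517 -0.2367  0.113 ]
143.74442689167893 0.06730661680563234
143.6678778489819 0.06770932205008386
```

Both views agree to about 2 mm, and the sizes match the ones given:

| Item | Position (x, y) | Direction |
|---|---|---|
| Metal canister | (0.464, 0.271) | – |
| Lower shell | (0.526, 0.046) | x axis at 22° |
| Upper shell | (0.551, −0.2375) | fin at 143.7° |

Now I'll check reachability, then grasp the canister.

```bash
cat >> h.py <<'E'
def ori(deg):
    a=np.radians(deg); y=np.array([np.cos(a),np.sin(a),0]); z=np.array([0,0,-1.]); x=np.cross(y,z)
    return R.from_matrix(np.c_[x,y,z]).as_rotvec()
CAN=np.array([.464,.271]); LOW=np.array([.5264,.046]); UP=np.array([.5507,-.2378]); LA=22.0; FA=143.7
E
python3 - <<'E'
from station import env
from h import *
np.set_printoptions(precision=3,suppress=True)
for n,p,z,angs in(("can",CAN,.058,(-18,162)),("low can",LOW,.07,(-18,162,72,-108,27)),("up",UP,.082,(FA+90,FA-90)),("low gap",LOW,.122,(LA+160,LA-20)),("low lock",LOW,.122,(LA+90,LA-90))):
    for a in angs:
        for dz in(0,.12):
            q=env.inverse_kinematics([*p,z+dz],ori(a)); print(n,a,dz,q)
E
```

```text
can -18 0 [ 0.507  0.41   1.866 -0.     0.866  0.821]
can -18 0.12 [ 0.507  0.287  1.707 -0.     1.147  0.821]
can 162 0 [ 0.507  0.41   1.866 -0.     0.866 -2.32 ]
can 162 0.12 [ 0.507  0.287  1.707 -0.     1.147 -2.32 ]
low can -18 0 [ 0.065  0.383  1.873 -0.     0.885  0.38 ]
low can -18 0.12 [ 0.065  0.264  1.708 -0.     1.17   0.38 ]
low can 162 0 None
low can 162 0.12 None
low can 72 0 [ 0.065  0.383  1.873  0.     0.885 -1.191]
low can 72 0.12 [ 0.065  0.264  1.708  0.     1.17  -1.191]
low can -108 0 [ 0.065  0.383  1.873 -0.     0.885  1.95 ]
low can -108 0.12 [ 0.065  0.264  1.708 -0.     1.17   1.95 ]
low can 27 0 [ 0.065  0.383  1.873 -0.     0.885 -0.406]
low can 27 0.12 [ 0.065  0.264  1.708 -0.     1.17  -0.406]
up 233.7 0 [-0.427  0.466  1.69   0.     0.986  1.778]
up 233.7 0.12 [-0.427  0.366  1.525  0.     1.251  1.778]
up 53.69999999999999 0 [-0.427  0.466  1.69  -0.     0.986 -1.364]
up 53.69999999999999 0.12 [-0.427  0.366  1.525  0.     1.251 -1.364]
low gap 182.0 0 None
low gap 182.0 0.12 None
low gap 2.0 0 [0.065 0.325 1.808 0.    1.009 0.03 ]
low gap 2.0 0.12 [0.065 0.229 1.621 0.    1.292 0.03 ]
low lock 112.0 0 [ 0.065  0.325  1.808 -0.     1.009 -1.889]
low lock 112.0 0.12 [ 0.065  0.229  1.621 -0.     1.292 -1.889]
low lock -68.0 0 [ 0.065  0.325  1.808 -0.     1.009  1.252]
low lock -68.0 0.12 [ 0.065  0.229  1.621 -0.     1.292  1.252]
```

```bash
python3 - <<'E'
from station import env
from h import *
t=env.read_time_s
print(t()); env.move_pose([*CAN,.17],ori(-18)); print(t())
c=env.camera("wrist"); cv2.imwrite("pics/c_w.png",c["color"][:,:,::-1])
print(proj(c,[[*CAN,.095]]),env.read_position())
E
```

```text
0.25
1.5833
[[324.09037404 249.788648  ]] [0.46368114 0.271981   0.17017754]
```

View pics/c_w.png

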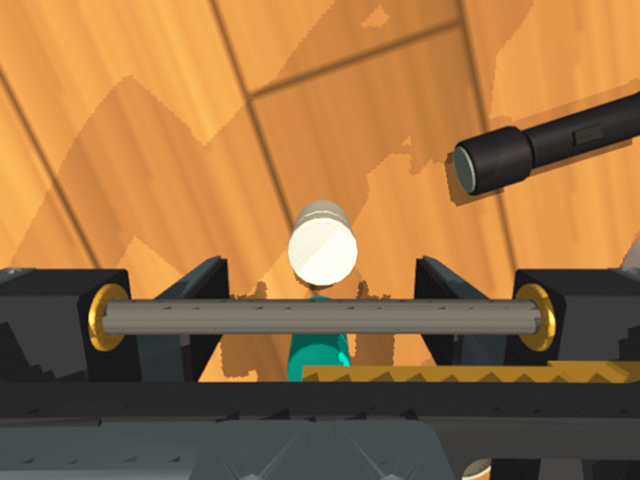

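The wrist view shows the canister's top at (323,251), against a predicted (324,250). The jaws straddle it and the turquoise one stays clear, so I'll grasp.

```bash
python3 - <<'E'
from station import env
from h import *
t=env.read_time_s
print(env.line_to([*CAN,.059],rate=.12,until_force=8),env.read_position())
env.command_gripper(.03,15); print(t(),env.read_width(),env.read_wrist_force())
env.line_to([*CAN,.19],rate=.15); print(t(),env.read_width(),env.read_wrist_force())
env.move_pose([*LOW,.19],ori(-18)); print(t(),env.read_position())
for n in("top","side","wrist"):
    c=env.camera(n); cv2.imwrite(f"pics/d_{n}.png",c["color"][:,:,::-1])
    zb=env.read_position()[2]-.059
    print(n,proj(c,[[*LOW,.063],[*LOW,zb+.095],[*LOW,zb]]))
E
```

```text
False [0.46450415 0.27139174 0.05967521]
3.4167 0.04965161656353728 [ 0.05996296 -0.08333668  0.2472371 ]
4.4417 0.050058633866341955 [-0.12010555 -0.531062   -1.38311548]
5.3667 [0.52614559 0.0468385  0.18965005]
top [[306.48540862 275.27744871]
 [304.36891177 272.57195934]
 [305.67306384 274.23908757]]
side [[349.7131879  285.96678446]
 [354.59301892 229.08268724]
 [351.5858745  264.16078151]]
wrist [[323.93233486 234.19490251]
 [326.459983   324.41882444]
 [324.57788137 257.25561098]]
```

View pics/d_side.png

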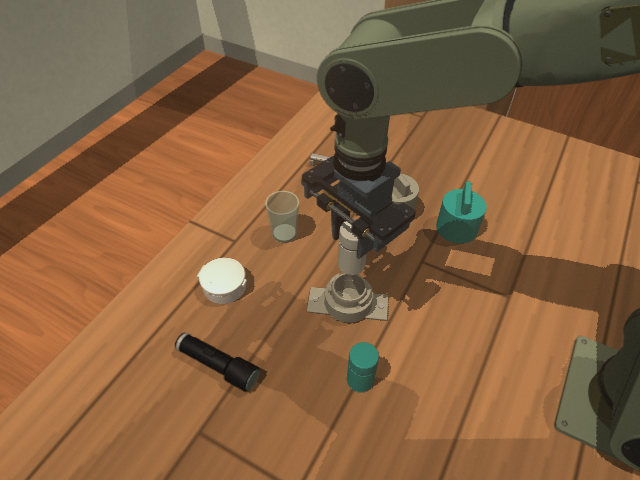

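View pics/d_wrist.png

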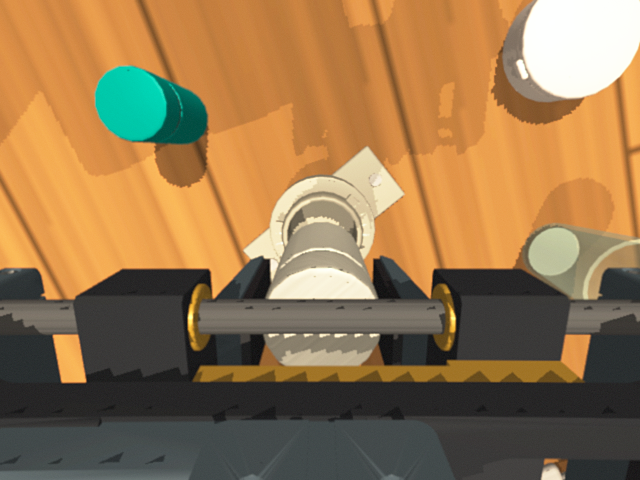

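The canister hangs centred over the cup: the wrist view puts the shell axis near x=322, against a predicted 324. Lowering it now.

```bash
python3 - <<'E'
from station import env
from h import *
t=env.read_time_s
print(env.line_to([*LOW,.085],rate=.12,until_force=8),env.read_position())
print(env.line_to([*LOW,.068],rate=.04,until_force=4),env.read_position(),env.read_wrist_force())
env.command_gripper(.075); print(t(),env.read_width(),env.read_wrist_force())
env.line_to([*LOW,.22],rate=.2)
c=env.camera("wrist"); cv2.imwrite("pics/e_w.png",c["color"][:,:,::-1])
env.move_pose([*UP,.2],ori(FA-90)); print(t())
for n in("top","side","wrist"):
    c=env.camera(n); cv2.imwrite(f"pics/e_{n}.png",c["color"][:,:,::-1])
    print(n,proj(c,[[*UP,.113],[*UP,.079],[*LOW,.107],[*LOW,.063]]).round(1).tolist())
s=cv2.imread("pics/e_side.png")[230:330,290:410]; cv2.imwrite("pics/e_sidez.png",cv2.resize(s,None,fx=6,fy=6,interpolation=2))
E
```

```text
False [0.52703574 0.04610461 0.0856671 ]
True [0.52679187 0.04598872 0.07022339] [0.25761899 0.39051716 1.69972347]
7.5167 0.07501157256510327 [-0.81455676 -0.38316379  0.4447913 ]
10.0
top [[446.0, 260.0], [442.7, 260.9], [306.0, 274.6], [306.5, 275.3]]
side [[399.5, 175.6], [397.6, 187.0], [350.9, 272.1], [349.7, 286.0]]
wrist [[321.8, 247.5], [321.8, 236.8], [675.7, -53.5], [617.9, -20.0]]
```

View pics/e_sidez.png

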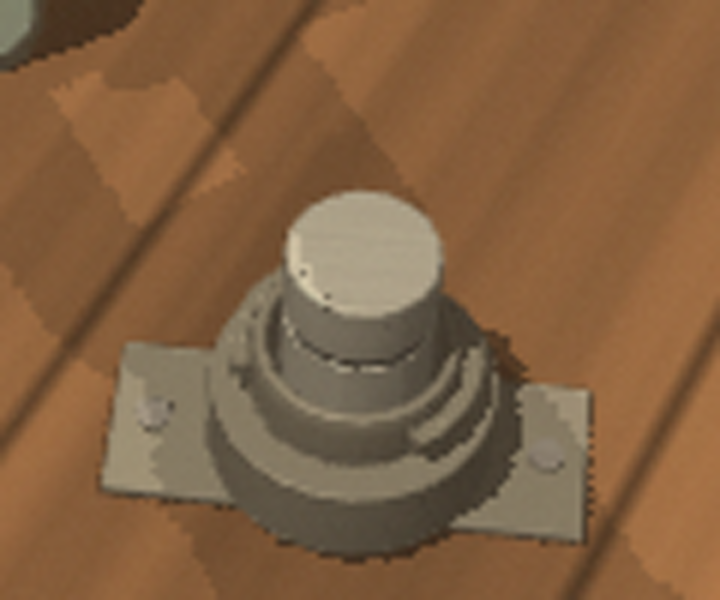

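View pics/e_wrist.png

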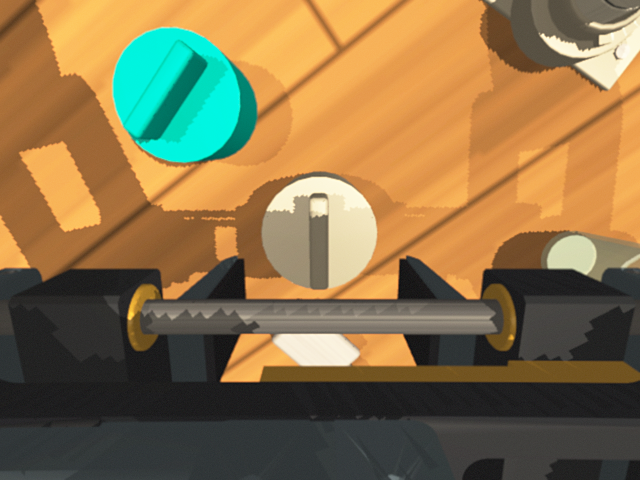

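View pics/e_w.png

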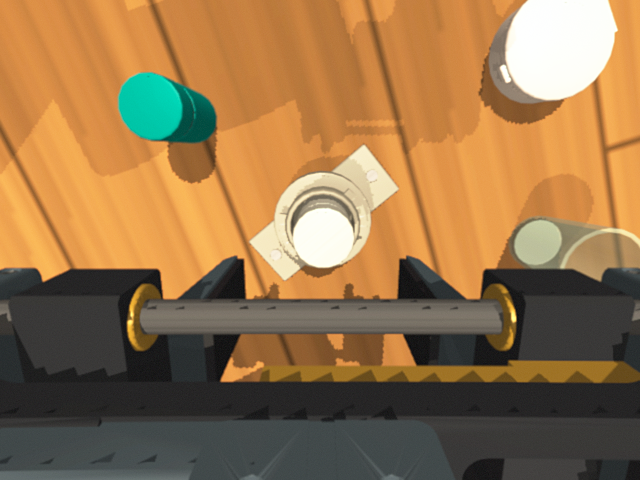

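The canister stands upright in the cup. The wrist view shows the upper shell's disc near (320,231) against a predicted (322,237), a few mm off along the fin. I'll measure that more precisely.

```bash
python3 - <<'E'
from station import env
from h import *
c=env.camera("wrist"); im=cv2.imread("pics/e_wrist.png")
hsv=cv2.cvtColor(im,cv2.COLOR_BGR2HSV)
roi=im[150:300,240:400]; cv2.imwrite("pics/f.png",cv2.resize(roi,None,fx=5,fy=5,interpolation=2))
m=(hsv[:,:,1]<95).astype(np.uint8); m[:165]=0;m[292:]=0;m[:,:255]=0;m[:,385:]=0
n,l=cv2.connectedComponents(m); mm=(l==l[240,290]).astype(np.uint8)
cn=max(cv2.findContours(mm,cv2.RETR_EXTERNAL,cv2.CHAIN_APPROX_NONE)[0],key=len)
h=cv2.convexHull(cn)[:,0]; print(h.min(0),h.max(0))
P=onz(c,h,.079)
A=np.c_[2*P[:,:2],np.ones(len(P))];s=np.linalg.lstsq(A,(P[:,:2]**2).sum(1),rcond=None)[0]
print(s[:2],np.sqrt(s[2]+s[:2]@s[:2]),env.read_position())
a=np.radians(FA);d=s[:2]-UP;print("along fin",d@[np.cos(a),np.sin(a)],"across",d@[-np.sin(a),np.cos(a)])
E
```

```text
[262 172] [376 288]
[ 0.54678701 -0.23798401] 0.04740524399905932 [ 0.55085108 -0.23722011  0.20008221]
along fin 0.003044653614572938 across 0.002464846336879809
```

View pics/f.png

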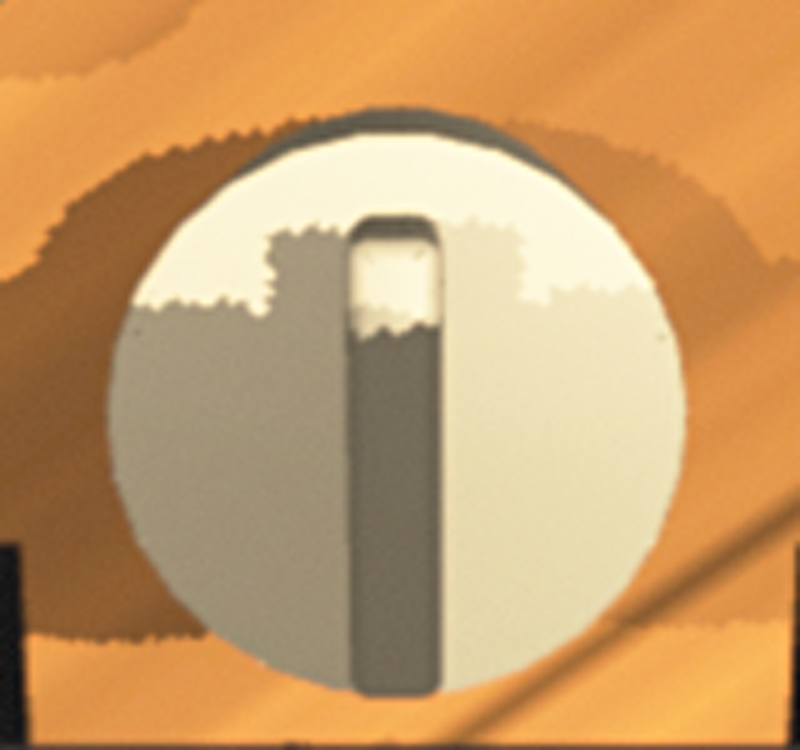

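The wrist camera puts the shell about 2 mm further along the fin, the top camera about 1 mm. I'll use a centre of (0.5490,−0.2373), grasp, and re-measure once it hangs over the lower shell.

```bash
cat >> h.py <<'E'
UP=np.array([.5490,-.2373])
E
python3 - <<'E'
from station import env
from h import *
t=env.read_time_s
print(env.line_to([*UP,.0825],rate=.12,until_force=8),env.read_position())
env.command_gripper(.005,35); print(t(),env.read_width(),env.read_position(),env.read_wrist_force(),env.read_ft_torque())
env.line_to([*UP,.25],rate=.17); print(t(),env.read_width(),env.read_wrist_force())
env.move_pose([*LOW,.25],ori(LA-20)); print(t(),env.read_position(),env.read_orientation(),ori(LA-20),env.read_width(),env.read_ft_torque())
import pickle
cs={}
for n in("top","side","wrist"):
    c=env.camera(n); cs[n]=c; cv2.imwrite(f"pics/g_{n}.png",c["color"][:,:,::-1])
    print(n,proj(c,[[*LOW,.250-.0825],[*LOW,.25-.0825+.079],[*LOW,.063]]).round(1).tolist())
pickle.dump(cs,open("cs2.pkl","wb"))
s=cs["side"]["color"][160:330,290:420,::-1]; cv2.imwrite("pics/g_sidez.png",cv2.resize(s,None,fx=3.5,fy=3.5,interpolation=2))
E
```

```text
False [ 0.54958675 -0.23756908  0.08326646]
12.2917 0.01389571694570097 [ 0.54884059 -0.23731676  0.08232458] [-0.5901202  -0.71399675 -0.33080695] [ 0.01939588  0.01100125 -0.03230887]
13.425 0.013679509168186976 [ 0.70468632  0.03692546 -0.90947941]
14.6833 [0.52647361 0.04552329 0.24964103] [-2.18207588e+00 -2.26009540e+00  1.11593237e-03] [2.18233363 2.25987263 0.        ] 0.013996728472691773 [-0.13879753  0.04350919  0.00458802]
top [[305.2, 273.6], [304.1, 272.2], [306.5, 275.3]]
side [[352.7, 251.3], [355.3, 220.6], [349.7, 286.0]]
wrist [[323.3, 245.9], [324.1, 285.6], [322.8, 219.2]]
```

View pics/g_sidez.png

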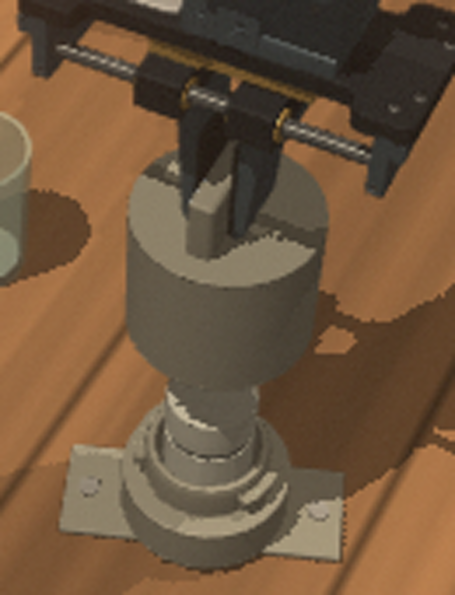

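View pics/g_wrist.png

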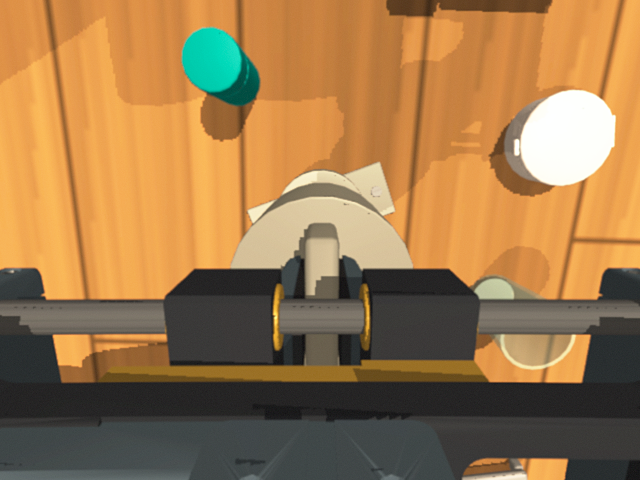

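View pics/g_top.png

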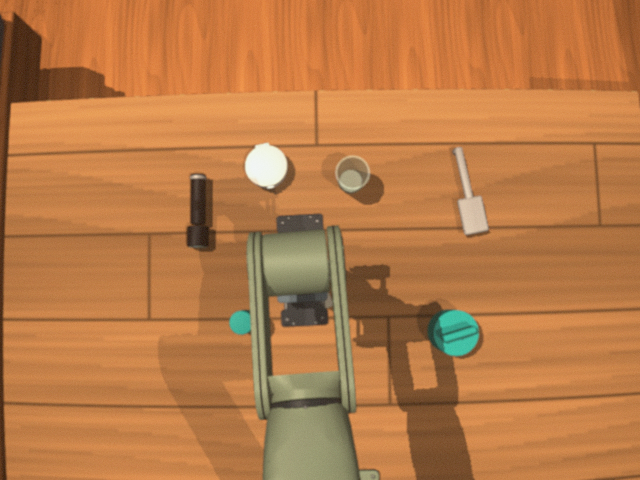

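The shell hangs level above the canister. In the wrist view its disc spans x 231–412 with its upper edge at y≈195, so its centre is near (321.5,285), against a predicted (324,285.6). I'll check both the shell and the base through the same camera.

```bash
python3 - <<'E'
import pickle
from h import *
cs=pickle.load(open("cs2.pkl","rb"))
w=cs["wrist"]["color"][:,:,::-1]; s=cs["side"]["color"][:,:,::-1]
cv2.imwrite("pics/h1.png",cv2.resize(w[155:280,220:420],None,fx=4,fy=4,interpolation=2))
cv2.imwrite("pics/h2.png",cv2.resize(s[195:275,320:390],None,fx=7,fy=7,interpolation=2))
w=cv2.imread("pics/e_w.png"); cv2.imwrite("pics/h3.png",cv2.resize(w[140:290,240:410],None,fx=4,fy=4,interpolation=2))
E
```

```text
(no output)
```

View pics/h1.png

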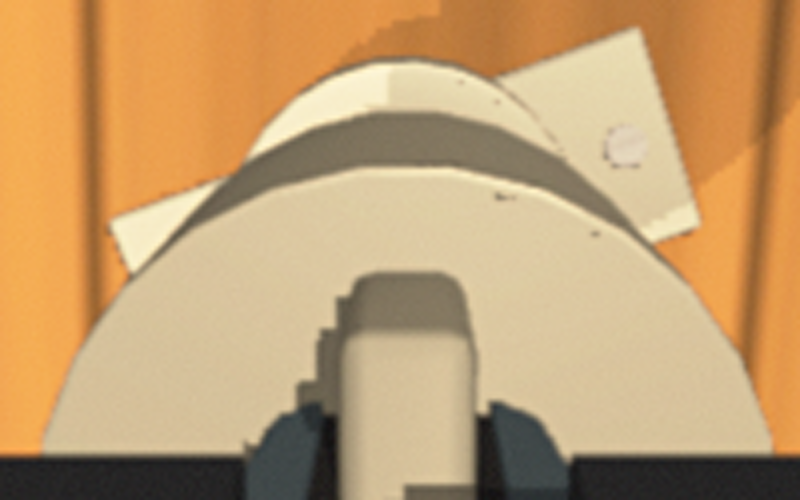

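View pics/h2.png

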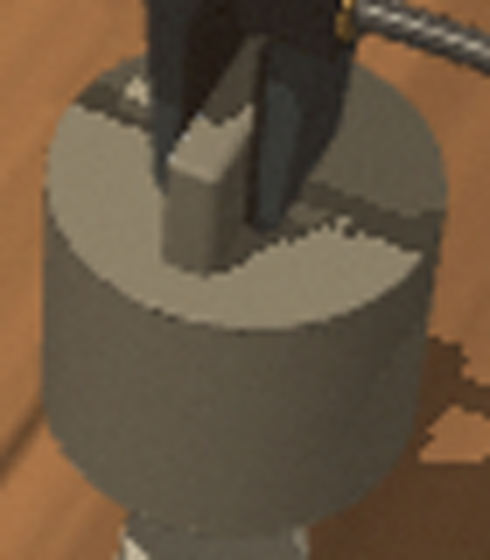

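View pics/h3.png

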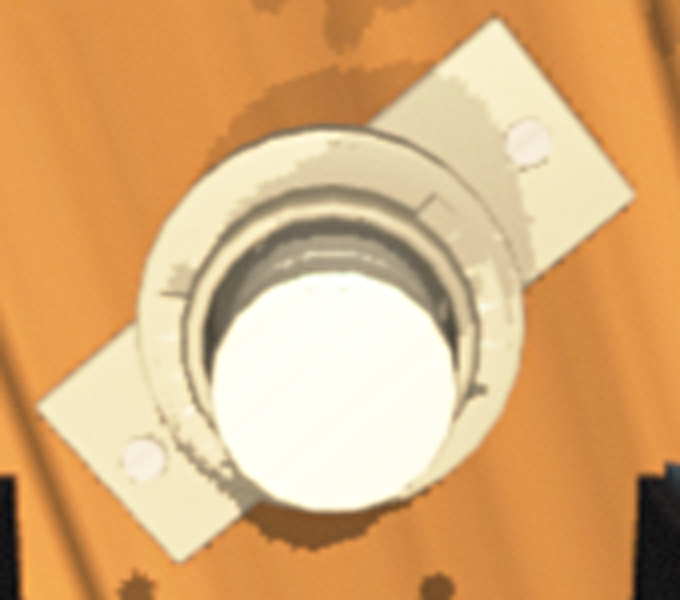

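```bash
python3 - <<'E'
import pickle
from h import *
from scipy.optimize import least_squares
cs=pickle.load(open("cs2.pkl","rb"));W,S=cs["wrist"],cs["side"]
def up(p,k,o): return (np.array(p,float)+.5)/k-.5+o
def fit(c,p,z,r,nm):
    P=onz(c,p,z)[:,:2]
    s=least_squares(lambda q:np.hypot(*(P-q).T)-r,P.mean(0)); 
    f=least_squares(lambda q:np.hypot(*(P-q[:2]).T)-q[2],[*P.mean(0),r]).x
    print(nm,s.x.round(4),"rms",np.sqrt((s.fun**2).mean()).round(4),"free",f.round(4))
zt=.25-.0825+.079
fit(W,up([(45,430),(75,350),(130,278),(190,224),(240,195),(300,175),(410,165),(500,177),(590,215),(650,250),(710,310),(745,370),(770,440)],4,[220,155]),zt,.0475,"held W")
fit(W,up([(250,150),(300,95),(350,68),(400,60),(450,65),(500,85),(550,130)],4,[220,155]),.04,.0475,"low W")
fit(S,up([(47,180),(60,225),(100,275),(150,305),(210,325),(270,328),(340,310),(400,275),(435,235),(447,190),(65,130),(430,130)],7,[320,195]),zt,.0475,"held S")
fit(S,up([(45,420),(60,450),(120,505),(170,525),(220,533),(340,515),(390,470),(415,415)],7,[320,195]),zt-.079,.0475,"held S rim")
fit(S,up([(208,235),(218,262),(260,302),(320,320),(380,318),(440,298),(480,262),(497,225)],6,[290,260]),.04,.0475,"low S shoulder")
P=onz(W,up([(640,28),(700,225)],4,[220,155]),.006);d=P[0]-P[1];print(np.degrees(np.arctan2(d[1],d[0]))%180-90)
# fin dir in W: left edge / right edge
for a,b in(((340,350),(340,480)),((474,350),(476,480))):
    P=onz(W,up([a,b],4,[220,155]),.2805);d=P[0]-P[1];print("fin",np.degrees(np.arctan2(d[1],d[0]))%180)
E
```

```text
held W [0.5248 0.0436] rms 0.0003 free [0.5248 0.0444 0.0469]
low W [0.5249 0.0455] rms 0.0001 free [0.5249 0.0459 0.0472]
held S [0.5283 0.0439] rms 0.001 free [0.5278 0.0449 0.0464]
held S rim [0.5288 0.043 ] rms 0.0004 free [0.5289 0.0428 0.0477]
low S shoulder [0.5291 0.0479] rms 0.0011 free [0.5303 0.0458 0.0494]
21.278878939102356
fin 91.3689983526131
fin 93.4671264359253
```

Both cameras agree that the held shell sits 2 mm low in y relative to the base, with x aligned. I'll shift by +2 mm and lower with force monitoring. Resting on the shoulder should give TCP z≈0.1225, and resting on the lugs ≈0.1375.

```bash
python3 - <<'E'
from station import env
from h import *
t=env.read_time_s
p=LOW+[0,.002]
env.line_to([*p,.25],rate=.05)
print(env.line_to([*p,.145],rate=.12,until_force=6),env.read_position(),env.read_wrist_force())
print(env.line_to([*p,.118],rate=.03,until_force=6),env.read_position(),env.read_wrist_force(),env.read_ft_torque(),t())
c=env.camera("side");s=c["color"][190:340,290:420,::-1]; cv2.imwrite("pics/i.png",cv2.resize(s,None,fx=4,fy=4,interpolation=2))
E
```

```text
False [0.52703123 0.04805375 0.14574568] [ 0.98846944 -0.63639699 -1.66240627]
True [0.52600318 0.04799873 0.12217934] [-0.08781664 -0.13564623  3.36620472] [-0.03793475  0.02876802  0.0484525 ] 16.825
```

View pics/i.png

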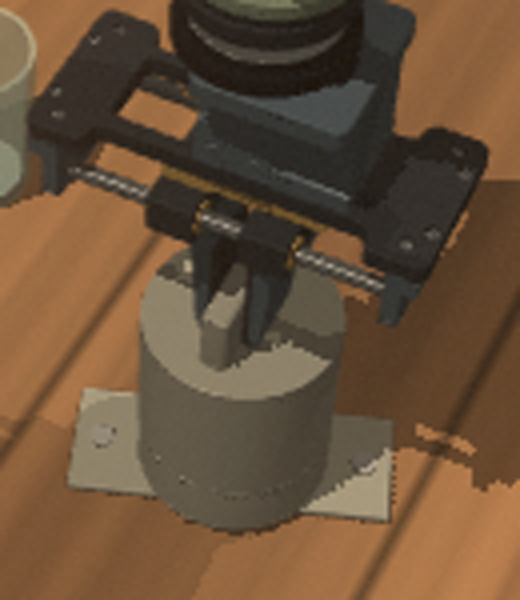

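Seated: the seam closes all round and TCP z is 0.122. Now I'll twist clockwise about the shell axis in steps while watching the torque.

```bash
python3 - <<'E'
from station import env
from h import *
t=env.read_time_s
f=LA+70; z=.1228; t0=0
for k in range(1,9):
    f=LA+70-k*8.5
    a=np.radians(f); p=LOW+.002*np.array([np.cos(a),np.sin(a)])
    env.line_to([*p,z],ori(f-90),rate=.02)
    F=env.read_wrist_force();M=env.read_ft_torque()
    Rm=R.from_rotvec(env.read_orientation()).as_matrix()
    print(round(f,1),round(t(),2),np.round(F,1),np.round(M,2),"fin",round(np.degrees(np.arctan2(Rm[1,1],Rm[0,1]))+90,1),round(env.read_position()[2],4))
    if abs(M[2]-.05)>.5 or np.linalg.norm(F)>25: print("stop");break
E
```

```text
83.5 17.18 [-0.8  0.6 -2. ] [-0.1   0.05 -0.01] fin 83.7 0.1222
75.0 17.48 [ 0.1  0.3 -1.9] [-0.11  0.07  0.01] fin 75.2 0.1224
66.5 17.77 [ 0.4  0.7 -1.3] [-0.08  0.08 -0.  ] fin 66.8 0.1227
58.0 18.07 [-0.   0.5 -2.6] [-0.09  0.13 -0.01] fin 58.3 0.1228
49.5 18.38 [ 0.9  0.1 -3. ] [-0.12  0.14 -0.01] fin 49.8 0.1228
41.0 18.68 [-0.2  0.5 -2. ] [-0.08  0.08 -0.02] fin 41.3 0.1228
32.5 18.98 [ 0.7 -0.9 -2.2] [-0.08  0.16 -0.03] fin 32.8 0.1228
24.0 19.27 [ 0.3  0.3 -2.1] [-0.04  0.13  0.01] fin 24.3 0.1228
```

Free turning so far. I'll go on in 1.5° steps until the torque shows the stop.

```bash
python3 - <<'E'
from station import env
from h import *
t=env.read_time_s
for f in np.arange(22.5,13,-1.5):
    a=np.radians(f); p=LOW+.002*np.array([np.cos(a),np.sin(a)])
    env.line_to([*p,.1225],ori(f-90),rate=.02)
    env.dwell(.1)
    F=env.read_wrist_force();M=env.read_ft_torque()
    Rm=R.from_rotvec(env.read_orientation()).as_matrix()
    print(round(f,1),round(t(),2),np.round(F,1),np.round(M,3),"fin",round(np.degrees(np.arctan2(Rm[1,1],Rm[0,1]))+90,1))
    if abs(M[2])>.35: print("stop");break
E
```

```text
22.5 19.62 [-0.2 -1.  -2.5] [-0.023  0.175  0.006] fin 22.6
21.0 19.98 [-0.3 -1.5 -1.5] [-0.455  0.177  0.065] fin 21.1
19.5 20.32 [-0.4 -4.2 -1.1] [-1.159  0.338  0.447] fin 19.6
stop
```

The torque rose at a fin angle of about 20°, so that is the stop. Releasing, backing off and checking.

```bash
python3 - <<'E'
from station import env
from h import *
import pickle
t=env.read_time_s
env.command_gripper(.06)
p=env.read_position(); env.line_to([p[0],p[1],.26],rate=.15)
cs={"wrist":env.camera("wrist")}
env.move_pose([.4,.35,.3],ori(20)); env.dwell(.3)
print(t())
for n in("top","side"): cs[n]=env.camera(n)
pickle.dump(cs,open("cs3.pkl","wb"))
for n,(x,y,w,h,k) in {"top":(260,220,100,110,5.4),"side":(290,190,130,150,4),"wrist":(200,120,240,180,3)}.items():
    cv2.imwrite(f"pics/j_{n}.png",cv2.resize(cs[n]["color"][y:y+h,x:x+w,::-1],None,fx=k,fy=k,interpolation=2))
cv2.imwrite("pics/j_topfull.png",cs["top"]["color"][:,:,::-1])
E
```

```text
23.8333
```

View pics/j_top.png

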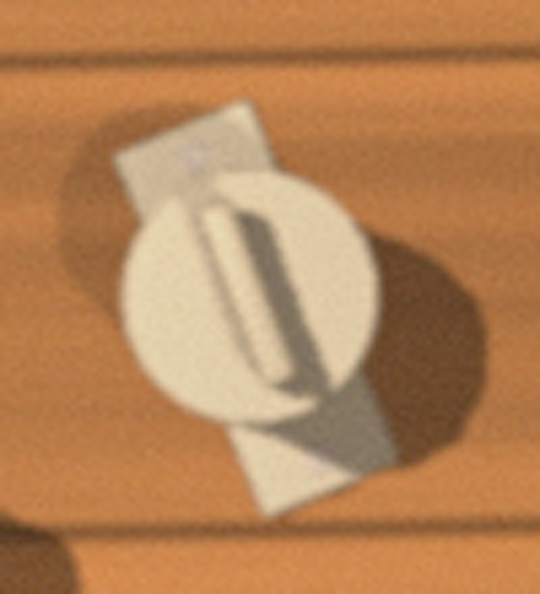

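View pics/j_side.png

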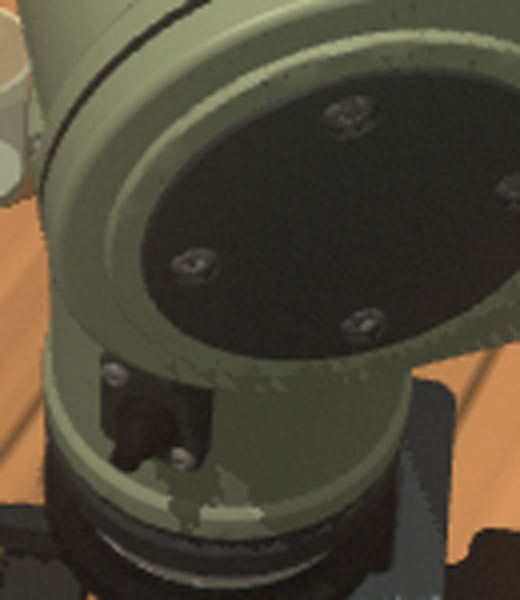

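View pics/j_wrist.png

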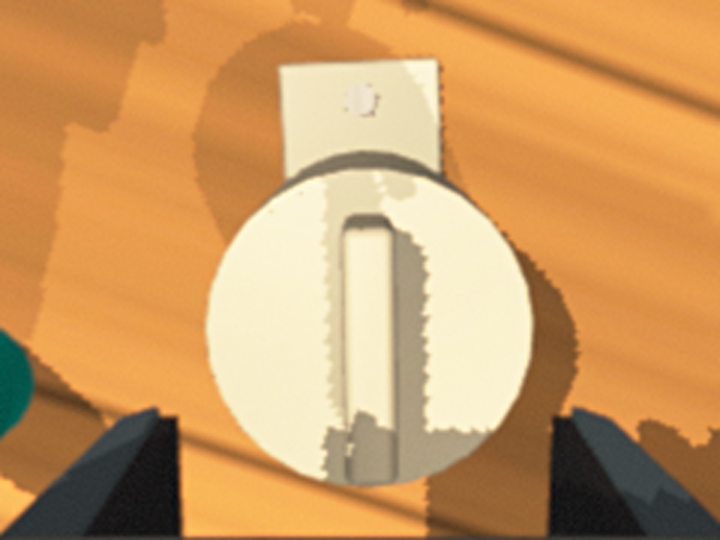

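View pics/j_topfull.png

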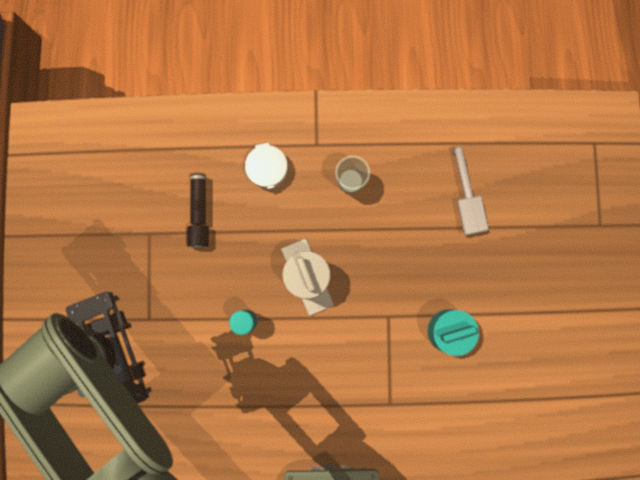

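The fin lies along the foot plate (in the wrist view, the fin edge is at x≈345–395 and the plate edge at 285–440), and the bystanders are where they were. The arm blocks the side view, so I'll move away for a height and seam check.

```bash
python3 - <<'E'
from station import env
from h import *
import pickle
cs=pickle.load(open("cs3.pkl","rb"));W,T=cs["wrist"],cs["top"]
def up(p,k,o): return (np.array(p,float)+.5)/k-.5+o
def ang(c,a,b,k,o,z):
    P=onz(c,up([a,b],k,o),z);d=P[0]-P[1];return round(np.degrees(np.arctan2(d[1],d[0]))%180,1)
print("W fin",ang(W,(345,235),(347,420),3,[200,120],.153),ang(W,(391,235),(395,420),3,[200,120],.153),
 "plate",ang(W,(280,68),(286,178),3,[200,120],.006),ang(W,(437,62),(441,170),3,[200,120],.006),"end",ang(W,(438,62),(280,67),3,[200,120],.006)-90)
print("T fin",ang(T,(206,212),(270,380),5.4,[260,220],.153),ang(T,(235,210),(294,370),5.4,[260,220],.153))
env.move_pose([.15,-.5,.35],ori(-70)); env.dwell(.2); print(env.read_time_s())
S=env.camera("side"); pickle.dump(S,open("cs4.pkl","wb"))
print(proj(S,[[.5272,.0462,.153],[.5272,.0462,.119]]))
cv2.imwrite("pics/k.png",cv2.resize(S["color"][220:340,290:410,::-1],None,fx=5,fy=5,interpolation=2))
cv2.imwrite("pics/k_full.png",S["color"][:,:,::-1])
E
```

```text
W fin 19.9 21.1 plate 21.7 22.7 end 21.299999999999997
T fin 20.0 19.4
27.2417
[[351.79333432 256.39257069]
 [350.80596916 268.05011379]]
```

View pics/k.png

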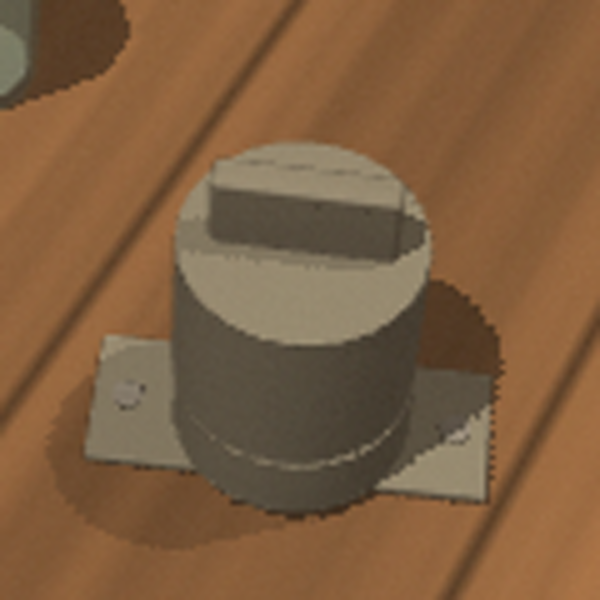

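View pics/k_full.png

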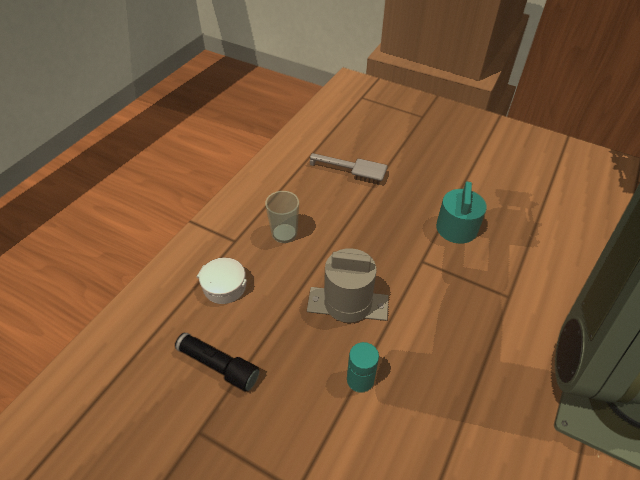

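The shell is fully seated with an even, tight seam. The fin is about 1.5° past the plate line, within the 0–5° allowed. Nothing else has moved.

```bash
python3 -c "
from station import env
print(env.read_time_s(),env.hand_in())"
```

```text
the job is handed in; nothing more can be done
27.2917 None
```

The job is done and was handed in at 27.3 s of the 67 s allowed. The small metal canister stands upright in the lower shell's cup. The upper shell is over it, fully down, twisted clockwise to the stop and let go.

- **Seating:** with the shell down, the tool stood at 122 mm, where resting on the shoulder should read 122.5 mm (137.5 mm if caught on the lugs). The side view shows an even, closed seam.
- **Twist:** it turned freely until the torque rose to about 0.45 N·m at a fin angle of about 20°. After release the fin measured 19.4–21.1° and the foot plate 21.3–22.7°. So the fin is about 1.5° past the plate's line, within the 5° allowed.
- **Other things:** the bystanders and both turquoise look-alikes look unmoved in the final top and side pictures, and the arm is clear of everything.
- **Disagreements:** the cameras differed by 2 to 5 mm on the loose upper shell's position. Before lowering I corrected a 2 mm offset that both the wrist and side views showed. The canister cannot be seen under the shell now; it was upright when last seen, and the shell went down without touching it.

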